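Hang the drip basket, then set the tweezers to their marked gap

TASK

Get ready to pick the deck fittings out of their drip basket: first hang the wire basket by its bow handle over both prongs of the double hook on the stand and let go of it, so that it hangs there upright. Then take the sprung tweezers by their orange grips, lift them a hand's breadth clear of the bench, squeeze them until the red pointer stands within the green band of the gauge, and finish while still holding them still in the air with the pointer in the band. Leave the tin, the cup and the jar where they stand.

Things in the scene. Friction and masses are not known exactly. Their poses are not given: they have to be found in the camera images.
- stand: Fixed double-hook stand. Origin on the bench under the hook's seat; x points from the hook's open end to its post. Base plate 130 x 150 x 12 mm, x = 5 to 135 mm; post 18 mm thick at x = 90, 226 mm high. Two 8 mm prongs at y = -30 and +30 mm (52 mm clear between) slope from the post at 220 mm height down to the seat (x = -7 to 7), then up to red balls (11 mm) at x = -26, 226 mm high.
- seat (a point): Middle of the hook's seat, between the two prongs, on the line of their bar centres, 200 mm above the bench; axes as the stand's. When the handle rests in the hook its centre line is about 7.5 mm above this point. The basket must come in from the -x side, prongs passing under the handle and over the rim.
- basket: Loose wire basket, 145 to 235 g, brass cleats fixed inside. Origin: middle of the underside. 80 mm along x, 100 along y, walls 40 high. Rigid steel bow handle (7 mm round bar): uprights at y = -55 and 55 mm, bar straight along y (-48 to 48), centre 115 mm above the underside, 70 mm open below it. A blue sleeve, 12 mm thick, on its middle 32 mm is the place to grip; it fits between the prongs.
- handle (a point): Middle of the handle's blue sleeve, on the bar's centre line; y runs along the bar.
- tweezers: Loose sprung tweezers, 170 mm long, 110 g, lying flat. Origin on the underside; x points to the tips. Pivot (20 mm round heel) at x = -80 mm, y = 0. Orange grips 34 x 7 mm, 26 mm high from the underside, middle at x = 5 mm. The +y leg is fixed to this body (its grip's outer face at y = 20) and carries a black gauge bar at x = 53. Fully open: 51 mm over the grips, 32 mm tip gap.
- leg (a joint): The -y leg, hinged at the pivot; 0 = fully open (springs there), grows in rad when squeezed, stop at 0.205. Tip gap (m) = 0.014 - 0.142 (leg - 0.13). Width over the grips' outsides at their middle (m) = 0.040 - 0.085 (leg - 0.13); the two faces are parallel at leg = 0.13. The spring pushes back about 2 N on the grips when open, rising evenly to about 9 N at the stop.
- mark (a joint): Where the green band is set on the gauge bar, in m: the tip gap that it marks, 0.010 to 0.022. It is locked and cannot be moved. The pointer stands at the middle of the band when the tip gap equals this value.
- band (a point): Middle of the green band (6 mm wide along y) on the gauge bar, shifted 9 mm along x to the pointer's line; axes as the tweezers'. It lies at x = 62 mm, y = 7 mm - mark in the tweezers' frame, 23.5 mm up.
- pointer (a point): Red pointer, 2.5 mm wide, standing on the -y leg just before the gauge bar; this point is on its middle line, 142 mm from the pivot. It moves to +y as the tweezers are squeezed.
- tin: Bystander: metal tin with paper label, 66 mm diameter, 75 mm high; origin at the middle of its underside.
- cup: Bystander: white plastic cup, 66 mm across the rim, 75 mm high; origin at the middle of its underside.
- jar: Bystander: small jar with a red cap, 56 mm diameter, 70 mm high; origin at the middle of its underside.
There are look-alikes about, which are no part of the job. There is more than one size of the tweezers; the job needs the middle-sized.

How it is judged:
By the outcome, as a careful person would: the job done as asked, in the order asked, and still so for the second after the job is handed in, while the arm keeps its last pose, push and grip.
It also fails if it takes over 61 s, if anything falls off the work surface, if the arm or the gripper's body presses on something with over 40 N, if the wrist force passes 120 N, or if a joint passes its speed limit or range.

ROBOT

A 6-joint arm with a two-finger parallel gripper is mounted at the origin on the work surface. World frame = base frame: x ahead of the robot, y to its left, z up, the work surface at z = 0. Lengths are in m, angles in rad, forces in N, time in s.
With the tool pointing down it reaches from about 0.275 to 0.875 m from the base axis. Payload 12.5 kg.
Tool frame: the origin (TCP) lies on the centre line of the jaws, within the pads' length; the fingertips stand r.finger_overhang ahead of it and the grasp point (between the pads) lies 3 mm ahead of it (r.finger_overhang is the distance from the TCP to the fingertips, in m); z points along the fingers, y is the line along which they close (so a half turn about z gives the same grasp; the last joint's range is limited). The gripper opens to 85 mm and grips with 20 to 120 N. Pads are 22 mm wide; open, the fingers measure 114 mm over their backs; the gripper's body (76 mm by 85 mm) begins 54 mm behind the grasp point. The pads swing forward as they close: fully open they stand 13 mm farther back than shut.
Start: joints at [1.259, 0.351, 1.652, -0, 1.139, -0.085], TCP at [0.124, 0.536, 0.253] pointing down, gripper open.
Joint ranges: [-2.75, 2.75], [-0.79, 2.1], [0.01, 2.65], [-1.57, 4.71], [0.07, 3.14], [-2.87, 2.87]. Speed limits (rad/s): [2.22, 2.22, 2.79, 3.14, 3.14, 3.14].

INTERFACE

Orientations are given as a unit quaternion [x, y, z, w].
In Python, from cell import r, optics gives the robot as it stands. The module is installed in compiled form; this text tells all that it offers. Calls block until the motion is done:
- r.move_to(position, orientation): joint-space move of the TCP to a pose.
- r.move_linear(position, rot=None, vel=0.15): straight line of the TCP; rot=None keeps the orientation; vel is the mean speed in m/s.
- r.set_joints(angles): joint-space move.
- r.set_gripper(opening, squeeze=None): opening from 0.0 (shut) to 1.0 (fully open); squeeze is the grip in N (None keeps the last); returns when the fingers have stopped.
- r.sleep(seconds).
- r.inverse_kinematics(position, orientation): joint angles nearest the present ones, or None.
- optics.get_image(name): name is "side" or "top"; returns a dict with "pixels" (384x512x3 uint8, red, green, blue), "depth" (384x512 float32, m along the optical axis (not along the pixel's ray), 0 where there is no reading), "fx", "fy", "cx", "cy" (pixels), "camera_from_world" (4x4, takes a point from world to camera coordinates). Camera axes: x right, y down, z forward; pixel columns grow to the right and rows downward; lengths in m; the calibration is good to about 2 mm. A picture is of the moment at which its call begins.
A pose or a line that the arm cannot do raises r.PlanningError and nothing moves.
- r.hand_in(): hands the job in; it is judged then, once.
Readings, each from a call of its own:
- r.current_t(): time.
- r.current_q(): joint angles.
- r.current_qvel(): joint speeds.
- r.current_effort(): joint torques, N m.
- r.current_tool_pos(): TCP position.
- r.current_ee_rot(): TCP orientation.
- r.current_contact_force(): force on the tool from outside, world axes, zero at the start.
- r.current_torque(): the same for the moment, N m.
- r.current_opening(): opening from 0.0 (shut) to 1.0 (fully open).
- r.current_finger_force(): force on a finger pad.
Only numpy, scipy, OpenCV 4.12 (cv2) and the standard library are available. Lean on these libraries where they do the work, as an engineer would, in place of code of your own. Each camera call takes 0.05 s, during which the arm holds its last target. There are 200 camera calls.

## Working session

There is one attempt and no reset: what is moved stays moved. The work goes in short steps, each a Python script; the robot and the scene stay as the last script left them, time stands still between calls to the robot, and variables do not carry over. Pictures are saved under pics/ and viewed, at most 10 in all, crops included, and the job is handed in when it is done.

```bash
mkdir -p pics
python3 - <<'E'
from cell import r, optics
import cv2, pickle, numpy as np
d={}
for n in("top","side"):
    im=optics.get_image(n); d[n]=im
    cv2.imwrite(f"pics/{n}0.png",cv2.resize(im["pixels"][:,:,::-1],(768,576)))
    C=np.linalg.inv(im["camera_from_world"]); print(n,im["fx"],im["cx"],im["cy"],C.round(3).tolist())
pickle.dump(d,open("d0.pkl","wb"))
print(r.current_t(),r.finger_overhang,r.current_ee_rot(),r.current_opening())
E
```

```text
top 481.7705220888195 266.2334514634992 190.19895893393476 [[0.015, -0.99, 0.141, 0.313], [-1.0, -0.016, -0.005, 0.057], [0.007, -0.141, -0.99, 1.464], [0.0, 0.0, 0.0, 1.0]]
side 484.34549076909985 254.22400476822125 192.26679869701266 [[0.796, -0.293, 0.529, -0.176], [-0.605, -0.398, 0.69, -0.863], [0.008, -0.869, -0.494, 0.792], [0.0, 0.0, 0.0, 1.0]]
0.1 0.022 [ 1.13140431e-01  9.93578865e-01 -5.20577969e-04 -1.05195516e-04] 0.998889912300751
```

View pics/top0.png

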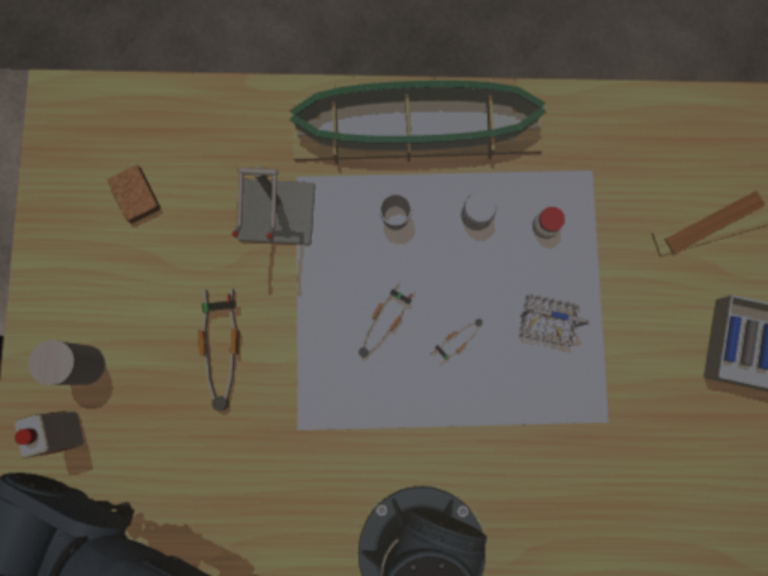

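View pics/side0.png

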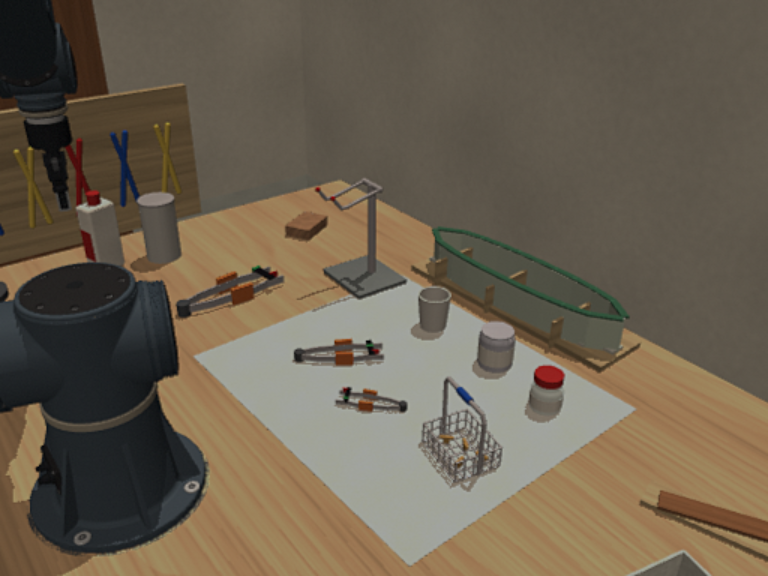

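Top view (768-scale): the tweezers candidates are large (218,350), middle (385,322) and small (460,340). I choose the middle one. The basket's blue sleeve is at (560,315); the other blue objects are the markers in the tray at (733,340) and tools on the board. The stand's red balls are at (236,233) and (270,236); the other reds are the jar cap (551,219) and the bottle cap (25,436).

```bash
cat > h.py <<'E'
import numpy as np, cv2
def cloud(im):
    v,u=np.mgrid[:384,:512]; z=im["depth"]
    P=np.stack([(u-im["cx"])/im["fx"]*z,(v-im["cy"])/im["fy"]*z,z],-1)
    T=np.linalg.inv(im["camera_from_world"]); W=P@T[:3,:3].T+T[:3,3]; W[z==0]=np.nan; return W
def ray(im,u,v,h):
    "pixel -> world point on plane z=h"
    T=np.linalg.inv(im["camera_from_world"]); d=T[:3,:3]@np.array([(u-im["cx"])/im["fx"],(v-im["cy"])/im["fy"],1.]); o=T[:3,3]
    return o+d*(h-o[2])/d[2]
def tri(a,pa,b,pb):
    "two views -> point, gap"
    A=[];B=[]
    for im,p in((a,pa),(b,pb)):
        T=np.linalg.inv(im["camera_from_world"]); d=T[:3,:3]@np.array([(p[0]-im["cx"])/im["fx"],(p[1]-im["cy"])/im["fy"],1.]); d/=np.linalg.norm(d)
        M=np.eye(3)-np.outer(d,d); A.append(M);B.append(M@T[:3,3])
    return np.linalg.solve(A[0]+A[1],B[0]+B[1])
def blobs(im,col,box=None,amin=6):
    h,s,v=[c.astype(int) for c in cv2.split(cv2.cvtColor(im["pixels"],cv2.COLOR_RGB2HSV))]
    m={"blue":(abs(h-112)<14)&(s>110)&(v>40),"red":((h<6)|(h>173))&(s>140)&(v>50),"orange":(abs(h-13)<6)&(s>140)&(v>60),"green":(abs(h-70)<22)&(s>90)&(v>25)}[col]
    if box is not None: k=np.zeros_like(m);k[box[1]:box[3],box[0]:box[2]]=1;m=m&k
    n,l,st,c=cv2.connectedComponentsWithStats(m.astype(np.uint8),connectivity=8)
    return [(c[i].round(1),st[i,4],l==i) for i in range(1,n) if st[i,4]>=amin]
E
python3 - <<'E'
import pickle; from h import *
d=pickle.load(open("d0.pkl","rb")); 
boxes={"top":{"blue":(340,190,400,240),"red":(150,110,200,170),"orange":(225,185,340,250),"green":(225,185,340,250)},"side":{"blue":(285,240,340,290),"red":(200,115,260,145),"orange":(190,220,280,280),"green":(190,220,280,280)}}
for n in d:
    W=cloud(d[n])
    for c in boxes[n]:
        for b in blobs(d[n],c,boxes[n][c],4):
            w=W[b[2]]; print(n,c,b[0],b[1],np.nanmedian(w,0).round(4))
W=cloud(d["top"])
# basket handle bar: points with z>.1
R=W[185:245,335:400].reshape(-1,3); R=R[R[:,2]>.095]; print(len(R),R.mean(0),R.min(0),R.max(0)); print(np.linalg.svd(R[:,:2]-R[:,:2].mean(0))[2][0])
# stand: plate and prongs
S=W[105:175,145:215].reshape(-1,3); p=S[(S[:,2]>.008)&(S[:,2]<.016)]; print("plate",len(p),cv2.minAreaRect(p[:,:2].astype(np.float32)))
q=S[S[:,2]>.18]; print("prongs",len(q),q.min(0),q.max(0))
from itertools import product
for n,(x0,y0,x1,y1) in {"top":(225,180,345,250),"side":(185,215,285,285)}.items():
    cv2.imwrite(f"pics/crop_{n}.png",cv2.resize(d[n]["pixels"][y0:y1,x0:x1,::-1],None,fx=6,fy=6,interpolation=cv2.INTER_CUBIC)*1)
E
```

```text
top blue [372.5 209.9] 26 [ 0.4528 -0.2497  0.1194]
top red [156.  155.3] 7 [0.5765 0.3393 0.2303]
top red [179.  156.7] 7 [0.5723 0.2794 0.23  ]
side blue [308.9 262.6] 54 [ 0.4507 -0.2502  0.1186]
side red [211.6 125.8] 5 [0.5746 0.3344 0.2265]
side red [221.6 131.7] 7 [0.5717 0.2789 0.229 ]
side orange [228.3 227.7] 38 [0.4666 0.0935 0.0225]
side orange [229.  238.1] 98 [0.444  0.0573 0.0138]
side orange [246.2 260.9] 24 [ 0.4207 -0.0541  0.016 ]
side orange [243.2 270.1] 57 [ 0.3947 -0.0752  0.0114]
side green [246.  229.6] 8 [0.4998 0.0548 0.023 ]
side green [230.  264.5] 6 [ 0.3766 -0.0417  0.0164]
124 [ 0.45225395 -0.2482768   0.11747622] [ 0.4377518  -0.30604656  0.09560193] [ 0.46573026 -0.19450223  0.12835136]
[-0.19675725 -0.98045224]
plate 1426 ((0.6756749749183655, 0.3206149935722351), (0.2188219279050827, 0.21062475442886353), 0.49356982111930847)
prongs 422 [0.56813102 0.26874434 0.18358228] [0.69928158 0.34244069 0.23459559]
```

View pics/crop_top.png

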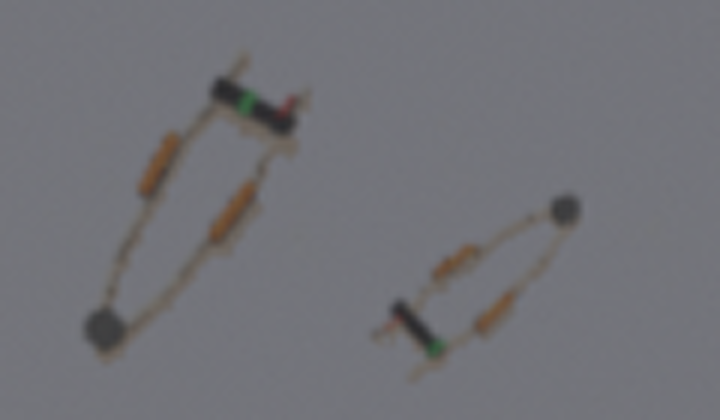

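The crop confirms the middle-sized tweezers: pivot at crop (104,329), gauge bar (252,105) with green band (247,102) and red pointer (287,108). They are clearly longer than the small pair at right (565,210). Next I refine the stand and tweezers poses.

Run:
```python
import pickle; from h import *
d=pickle.load(open("d0.pkl","rb")); t,s=d["top"],d["side"]
W=cloud(t)
print("sleeve tri",tri(t,(372.5,209.9),s,(308.9,262.6)))
print("balls tri",tri(t,(156,155.3),s,(211.6,125.8)),tri(t,(179,156.7),s,(221.6,131.7)))
# plate: gray pixels in box
hsv=cv2.cvtColor(t["pixels"],cv2.COLOR_RGB2HSV)
m=np.zeros((384,512),bool); m[115:168,150:215]=1
m&=(hsv[...,1]<60)&(abs(W[...,2]-.012)<.008)
m=cv2.morphologyEx(m.astype(np.uint8),cv2.MORPH_OPEN,np.ones((3,3)))
n,l,st,c=cv2.connectedComponentsWithStats(m); i=1+np.argmax(st[1:,4]); v,u=np.nonzero(l==i)
P=np.array([ray(t,a,b,.012)[:2] for a,b in zip(u,v)],np.float32); print("plate",cv2.minAreaRect(P))
# prong rows: two prong centres per image row with z>.19
for y in range(108,162,6):
    us=np.nonzero(W[y,145:200,2]>.185)[0]+145; print(y,us,end=' ')
print()
# tweezers
h,sa,va=[x.astype(int) for x in cv2.split(hsv)]
box=np.zeros((384,512),bool); box[185:242,235:280]=1
for nm,mm,z in (("orange",(h>5)&(h<22)&(sa>110),.026),("green",(h>45)&(h<90)&(sa>70),.0235),("red",((h<5)|(h>172))&(sa>60),.0235),("dark",(va<75)&(sa<70),.02)):
    n,l,st,c=cv2.connectedComponentsWithStats((mm&box).astype(np.uint8))
    for i in range(1,n):
        if st[i,4]>3: print(nm,c[i].round(1),st[i,4],ray(t,*c[i],z)[:2].round(4),np.nanmedian(W[l==i][:,2]).round(3))
```

```text
sleeve tri [ 0.45243449 -0.24941094  0.11745378]
balls tri [0.57677473 0.34039319 0.22552902] [0.57371274 0.27987233 0.22680507]
plate ((0.6679733395576477, 0.26892775297164917), (0.07795452326536179, 0.12916350364685059), 87.83395385742188)
108 [] 114 [159 160 161 162 163 164 165 166 167 168 169 170 171 172 173 174 175 176
 177 178 179 180 181 182 183 184 185] 120 [159 160 161 172 173 174 175 176 182 183 184] 126 [159 160 161 182 183 184] 132 [159 160 161 181 182 183] 138 [159 160 161 181 182 183] 144 [159 160 161 181 182 183] 150 [158 159 160 181 182 183] 156 [155 156 157 158 178 179 180 181] 
orange [251. 207.] 13 [0.4657 0.0941] 0.025
orange [263.5 214.5] 13 [0.4436 0.0562] 0.024
green [265.8 196.6] 8 [0.4981 0.0504] 0.024
red [272.  197.7] 7 [0.4951 0.0315] 0.024
dark [262.5 195. ] 18 [0.5033 0.0602] 0.025
dark [269.9 199.1] 22 [0.4911 0.0377] 0.024
dark [242.1 234.5] 27 [0.3833 0.1193] 0.02
```

```bash
cat >> h.py <<'E'
def quat(phi):
    "tool down, closing line at angle phi (deg)"
    a=np.radians((phi+90)/2); return [np.cos(a),np.sin(a),0,0]
E
python3 - <<'E'
from h import *; from cell import r
H=np.array([.4524,-.2495]); S=np.array([.6000,.3090]); pre=S-.13*np.array([np.cos(np.radians(-2.6)),np.sin(np.radians(-2.6))])
best=min((0,180),key=lambda k:max(abs(r.inverse_kinematics([*p,z],quat(f+k))[5]) for p,z,f in((H,.118,-11.35),(pre,.26,-2.6),(S,.26,-2.6))))
print("flip",best,[r.inverse_kinematics([*p,.26],quat(f+best)).round(2) if 0 else np.round(r.inverse_kinematics([*p,.26],quat(f+best)),2) for p,f in((H,-11.35),(S,-2.6))])
r.set_gripper(.6,40)
r.move_to([*H,.22],quat(-11.35+best)); r.move_linear([*H,.118],vel=.12)
print(r.current_contact_force()); r.set_gripper(0.,40)
print(r.current_opening(),r.current_finger_force(),r.current_contact_force(),r.current_tool_pos())
r.move_linear([*H,.27],vel=.12); print(r.current_contact_force(),r.current_opening())
r.move_linear([*pre,.258],quat(-2.6+best),vel=.2)
print(r.current_t(),r.current_contact_force())
from cell import optics
im=optics.get_image("side"); cv2.imwrite("pics/s1.png",cv2.resize(im["pixels"][30:260,90:400,::-1],None,fx=2.5,fy=2.5,interpolation=cv2.INTER_CUBIC))
open("flip","w").write(str(best))
E
```

```text
flip 0 [array([-0.59,  0.28,  1.73, -0.  ,  1.13, -0.4 ]), array([ 0.41,  0.58,  1.29, -0.  ,  1.28,  0.45])]
[-0.88603348  0.52782608 -0.33689238]
0.12320790256667756 39.11197364330292 [ 0.75372963 -0.27725689  2.81616806] [ 0.45278435 -0.24968382  0.11842311]
[-0.82647837  0.46080638 -2.74160813] 0.12359051830387882
9.3583 [-0.29634697  0.12667784 -1.6692491 ]
```

View pics/s1.png

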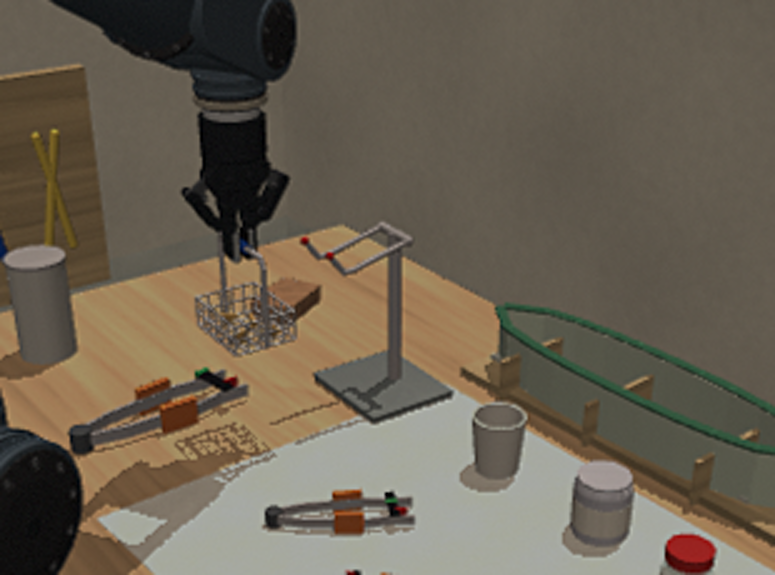

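The basket hangs upright in the gripper at (245,320), clear of the hook's red balls at (305,241) and (330,256). Now I insert it and lower it with force checks.

Run:
```python
from h import *; from cell import r,optics
S=np.array([.6000,.3090])
r.move_linear([*S,.258],vel=.1); print(r.current_contact_force())
r.move_linear([*S,.222],vel=.08); r.sleep(.2); f0=r.current_contact_force()[2]; z=.222
while z>.203:
    z-=.002; r.move_linear([*S,z],vel=.05); f=r.current_contact_force(); print(round(z,3),f.round(1) if hasattr(f,'round') else f)
    if f[2]-f0>3: break
im=optics.get_image("side"); cv2.imwrite("pics/s2.png",cv2.resize(im["pixels"][60:200,150:310,::-1],None,fx=4,fy=4,interpolation=cv2.INTER_CUBIC))
print(r.current_t(),r.current_tool_pos())
```

```text
[-0.12012461 -0.08250345 -2.83538497]
0.22 [-0.3  0.2 -1.6]
0.218 [-0.5 -0.  -1.2]
0.216 [-0.1 -0.4 -2.8]
0.214 [ 0.4  0.5 -2.6]
0.212 [-0.5  0.3 -1.8]
0.21 [-0.5 -0.   3. ]
13.2083 [0.60024519 0.3090879  0.21050357]
```

View pics/s2.png

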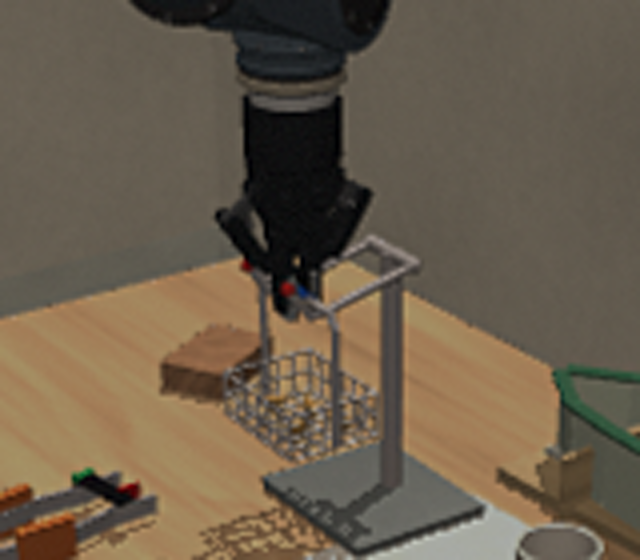

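The handle rests in the hook's seat: contact came at TCP z 0.2105 as predicted, and the basket is upright with the prongs under the bar near (300,290). Release and retreat.

Run:
```python
from h import *; from cell import r,optics
import pickle
S=np.array([.6000,.3090])
r.set_gripper(.45,20); print(r.current_opening()); r.move_linear([*S,.30],vel=.08); print(r.current_contact_force())
r.move_linear([.47,.25,.30],vel=.2)
d={n:optics.get_image(n) for n in("side","top")}; pickle.dump(d,open("d1.pkl","wb"))
cv2.imwrite("pics/s3.png",cv2.resize(d["side"]["pixels"][60:200,150:310,::-1],None,fx=4,fy=4,interpolation=cv2.INTER_CUBIC))
print(r.current_t())
t=d["top"]; h,sa,va=[x.astype(int) for x in cv2.split(cv2.cvtColor(t["pixels"],cv2.COLOR_RGB2HSV))]
box=np.zeros((384,512),bool); box[185:242,235:280]=1
for nm,mm,z in (("orange",(h>5)&(h<22)&(sa>110),.026),("green",(h>45)&(h<90)&(sa>70),.0235),("red",((h<5)|(h>172))&(sa>60),.0235),("dark",(va<75)&(sa<70),.02)):
    n,l,st,c=cv2.connectedComponentsWithStats((mm&box).astype(np.uint8))
    for i in range(1,n):
        if st[i,4]>3: print(nm,c[i].round(1),st[i,4],ray(t,*c[i],z)[:2].round(4))
for b in blobs(d["side"],"blue",(200,100,260,150),3): print(b[0],np.nanmedian(cloud(d["side"])[b[2]],0))
```

```text
0.45359774361720007
[-0.2785435   0.36336623 -0.53252782]
15.8333
orange [251. 207.] 13 [0.4657 0.0941]
orange [263.5 214.5] 13 [0.4436 0.0562]
green [265.8 196.6] 8 [0.4981 0.0504]
red [272.2 197.8] 5 [0.4948 0.0309]
dark [262.3 194.9] 12 [0.5036 0.0608]
dark [269.8 199.2] 20 [0.4911 0.038 ]
dark [242.  234.4] 21 [0.3837 0.1197]
[224.7 132.3] [0.60005548 0.30043727 0.21174755]
```

View pics/s3.png

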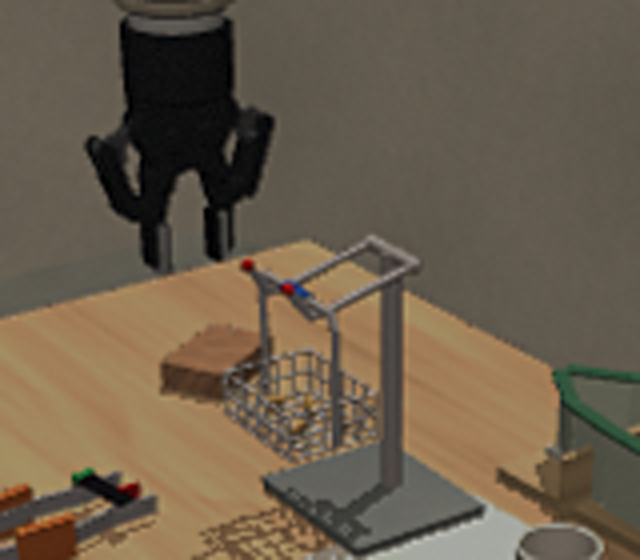

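The basket hangs free and upright on both prongs, with the sleeve at (297,290). Now the tweezers.

Run:
```python
from h import *; from cell import r,optics
G=np.array([.4556,.0745])
k=min((0,180),key=lambda k:abs(r.inverse_kinematics([*G,.1],quat(62+k))[5])); print(k)
r.set_gripper(.95,20); r.move_to([*G,.13],quat(62+k)); print(r.current_q())
r.move_linear([*G,.022],vel=.1); print(r.current_contact_force(),r.current_tool_pos())
for o in(.62,.58,.55,.53):
    r.set_gripper(o,20); print(o,r.current_opening(),r.current_finger_force(),r.current_contact_force().round(1))
print(r.current_t())
im=optics.get_image("side"); cv2.imwrite("pics/s4.png",cv2.resize(im["pixels"][180:280,160:290,::-1],None,fx=5,fy=5,interpolation=cv2.INTER_CUBIC))
```

```text
0
[ 6.16849204e-02  3.76320276e-01  1.98078275e+00  4.91942890e-05
  7.83614010e-01 -1.01969416e+00]
[-0.30476511  0.67877119  0.53636404] [0.45592622 0.07452135 0.0224627 ]
0.62 0.6224758075178771 0.6340880133211613 [1.  0.8 1.2]
0.58 0.5834942853216916 4.765968950232491 [-0.6  0.3  5.7]
0.55 0.5504930315689307 6.199393447022885 [-0.4  0.8  6.7]
0.53 0.5332305585255686 7.075994237093255 [0.1 0.4 7.9]
19.9167
```

View pics/s4.png

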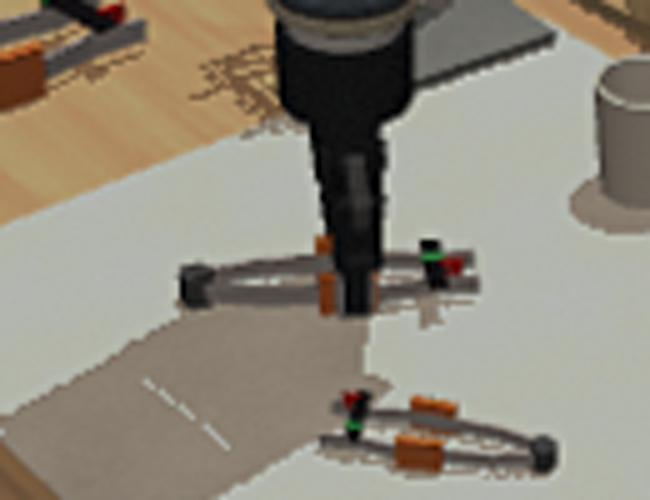

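The pads sit on both orange grips at (325,275) and (375,285), with the gauge (432,250) and red pointer (455,265) visible. Lift, then squeeze.

```bash
cat > g.py <<'E'
from h import *; from cell import r,optics
import sys
ex=np.array([np.cos(np.radians(-28)),np.sin(np.radians(-28))]); ey=np.array([-ex[1],ex[0]])
def look(tag=None):
    z=r.current_tool_pos(); hgt=z[2]-.022+.0235
    for n in("top","side"):
        im=optics.get_image(n); h,s,v=[x.astype(int) for x in cv2.split(cv2.cvtColor(im["pixels"],cv2.COLOR_RGB2HSV))]
        T=im["camera_from_world"]; c=T[:3,:3]@np.array([*(z[:2]+.057*ex),hgt])+T[:3,3]; u=int(im["fx"]*c[0]/c[2]+im["cx"]); w=int(im["fy"]*c[1]/c[2]+im["cy"])
        box=np.zeros((384,512),bool); box[w-18:w+18,u-18:u+18]=1; W=cloud(im)
        for nm,m in(("green",(h>45)&(h<90)&(s>70)),("red",((h<5)|(h>172))&(s>100))):
            k,l,st,cc=cv2.connectedComponentsWithStats((m&box).astype(np.uint8))
            for i in range(1,k):
                if st[i,4]>3:
                    p=ray(im,*cc[i],hgt)[:2]-z[:2]; q=np.nanmedian(W[l==i],0)-z
                    print(n,nm,cc[i].round(1),st[i,4],"ray x,y",(p@ex*1e3).round(1),(p@ey*1e3).round(1),"depth",(q[:2]@ex*1e3).round(1),(q[:2]@ey*1e3).round(1),(q[2]*1e3).round(1))
        if tag: cv2.imwrite(f"pics/{tag}_{n}.png",cv2.resize(im["pixels"][w-30:w+30,u-40:u+40,::-1],None,fx=8,fy=8,interpolation=cv2.INTER_CUBIC))
E
python3 - <<'E'
from g import *
p=r.current_tool_pos(); r.move_linear([p[0],p[1],.152],vel=.1); r.sleep(.3)
print(r.current_contact_force(),r.current_opening(),r.current_finger_force()); look()
for o in(.50,.475):
    r.set_gripper(o,20); r.sleep(.2); print(o,r.current_opening(),r.current_finger_force()); look("g%d"%(o*1000))
print(r.current_t())
E
```

```text
[-0.29996932  0.28299352 -0.99781464] 0.5308750309052362 4.696562122553587
side green [245.3 190.5] 10 ray x,y 44.9 -3.2 depth 45.7 -3.4 1.8
side red [250.2 192.5] 17 ray x,y 56.3 -16.0 depth 57.1 -11.6 -1.9
0.5 0.4989184767184726 5.6997329449950485
side green [245.5 191. ] 12 ray x,y 44.9 -6.4 depth 46.5 -4.1 0.3
side red [250.4 192.6] 16 ray x,y 56.7 -16.6 depth 57.7 -14.7 0.7
0.475 0.47702623603233735 6.5298328787321225
side green [245.6 191.4] 14 ray x,y 44.8 -8.7 depth 46.3 -6.6 -0.1
side red [250.2 192.4] 16 ray x,y 56.1 -15.9 depth 57.3 -10.6 -1.6
22.85
```

View pics/g475_side.png

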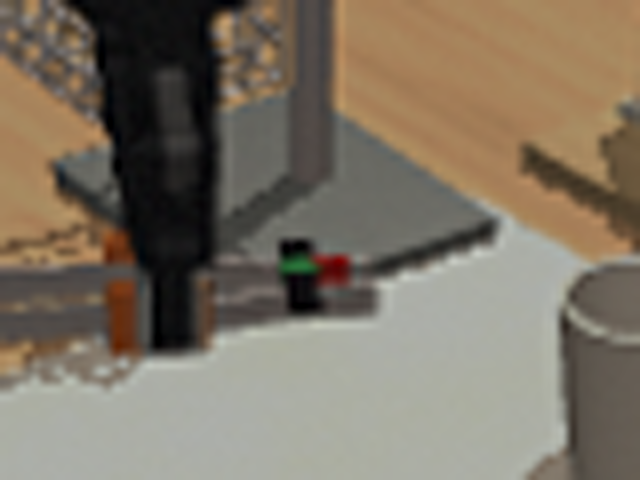

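View pics/g475_top.png

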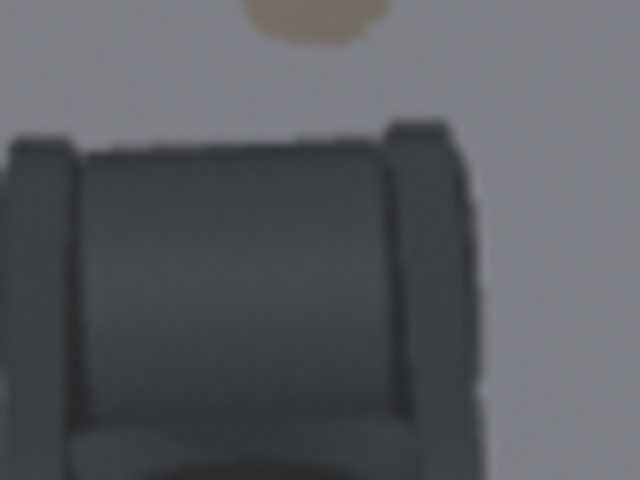

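The side view shows the pointer (335,268) to the right of the band (297,265), but at a grazing angle. The top view is blocked by the wrist. I'll carry the tweezers closer to the side camera with the tips facing it, so sideways pixels measure pointer against band.

```bash
cat > g2.py <<'E'
from h import *; from cell import r,optics
Y=np.radians(-136); ex=np.array([np.cos(Y),np.sin(Y)]); ey=np.array([-ex[1],ex[0]])
def look(tag=None):
    z=r.current_tool_pos(); hgt=z[2]+.0015; im=optics.get_image("side")
    h,s,v=[x.astype(int) for x in cv2.split(cv2.cvtColor(im["pixels"],cv2.COLOR_RGB2HSV))]
    T=im["camera_from_world"]; c=T[:3,:3]@np.array([*(z[:2]+.055*ex),hgt])+T[:3,3]; u=int(im["fx"]*c[0]/c[2]+im["cx"]); w=int(im["fy"]*c[1]/c[2]+im["cy"])
    px={}
    for nm,m in(("green",(h>45)&(h<90)&(s>70)),("red",((h<5)|(h>172))&(s>100))):
        k,l,st,cc=cv2.connectedComponentsWithStats(m[w-25:w+25,u-35:u+35].astype(np.uint8))
        for i in range(1,k):
            if st[i,4]>3:
                p=ray(im,cc[i][0]+u-35,cc[i][1]+w-25,hgt)[:2]-z[:2]; print(nm,(cc[i]+[u-35,w-25]).round(1),st[i],"x,y mm",(p@ex*1e3).round(1),(p@ey*1e3).round(1))
    if tag: cv2.imwrite(f"pics/{tag}.png",cv2.resize(im["pixels"][w-35:w+35,u-45:u+45,::-1],None,fx=8,fy=8,interpolation=cv2.INTER_CUBIC))
E
python3 - <<'E'
from g2 import *
r.move_linear([.35,-.15,.35],quat(10),vel=.2); r.move_linear([.25,-.45,.45],quat(-46),vel=.2); r.sleep(.3)
print(r.current_t(),r.current_opening(),r.current_finger_force(),r.current_contact_force()); look("f1")
E
```

```text
26.7 0.47703723608443216 6.52910070202779 [-0.59805997  0.03839883 -1.14634837]
green [306.  213.5] [24 19  7  7 27] x,y mm 45.8 -11.4
red [305.5 220. ] [25 22  4 13 20] x,y mm 61.6 -11.0
```

View pics/f1.png

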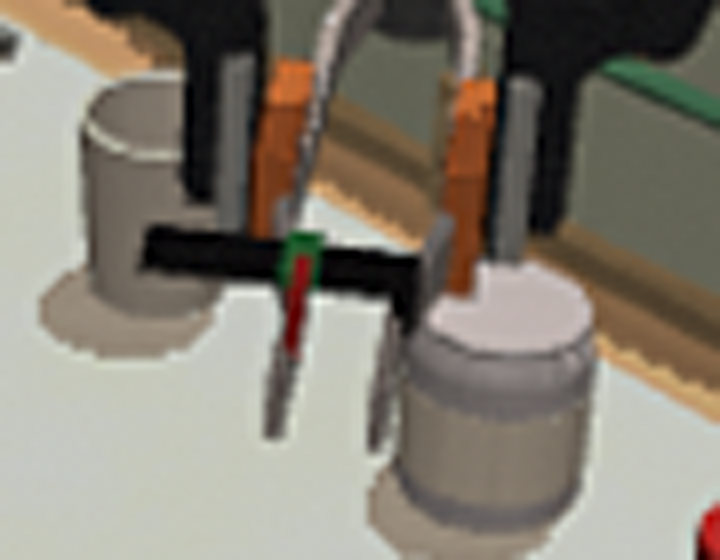

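The red pointer (300,265) stands centrally in the green band (302,260), within about 0.4 mm by ray measurement. I make a last check for drift and of the basket's sleeve, then hand in.

Run:
```python
from g2 import *
r.sleep(1.0); look(); im=optics.get_image("side"); W=cloud(im)
for b in blobs(im,"blue",(200,100,260,150),3): print("sleeve",b[0],np.nanmedian(W[b[2]],0))
print(r.current_opening(),r.current_finger_force(),np.abs(r.current_qvel()).max(),r.current_t())
print(r.hand_in())
```

```text
green [305.9 213.5] [24 18  7  7 28] x,y mm 45.6 -11.5
red [305.6 220.2] [26 22  3 12 19] x,y mm 62.0 -11.0
sleeve [224.7 132.3] [0.59990842 0.30191855 0.21073193]
0.4785358252486869 6.528806511196308 0.001986042962446386 27.85
the job is handed in; nothing more can be done
None
```

I handed the job in at about 28 s: the basket hangs upright on both prongs, and the arm holds the middle-sized tweezers still in the air with the pointer about 0.5 mm from the middle of the green band.

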